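# Free the cam lock and close the side stop on a skateboard deck

### The job

A skateboard deck lies in a drilling jig and its side stop, a slide, is held back by an eccentric cam. Push the cam's upright handle round with a fingertip until the cam is at its low point, with the handle pointing straight at the deck; only then push the slide forward by its upright plate until its rubber pad is fully home against the deck's edge, and move clear. Only push: do not pinch the handle or the plate, and leave the cups, wheels and other loose things where they are.

Things in the scene. Friction and masses are not known exactly. Their poses are not given: they have to be found in the camera images.
- jig_origin (a point): Fixed point of the jig, on the table right under the cam's vertical axis. Its x axis is the jig's forward direction (from slide to deck), y to its left, z up; the jig is turned in yaw. Its wooden board is 18 mm thick, x -130 to +340 mm, y -170 to +130 mm.
- deck_edge (a point): Point on the top of the deck's near edge, straight ahead of the slide's pad, in the jig's axes. The dark-stained wooden skateboard deck is 200 x 750 mm, long side along the jig's y, fixed on the board; near edge at jig x = +125 mm, top 29 mm above the table.
- cam (a joint): Angle in rad of the cam's arm and handle in the jig's frame, counter-clockwise from above. 0: arm straight forward (+x) at the deck = low point. Near 3.1: arm back over the follower = high point. Starts at 1.7 to 2.7; turn it clockwise, by the jig's left side. No stop at 0: it runs on to -0.6. Stiff (about 5 N at the handle), stays where left; pushing the slide with up to 20 N does not turn it.
- cam_axis (a point): Point on the cam's turning axis at the top of the disc, 40 mm above the table; x axis along the arm. The cam is an aluminium disc 72 mm across and 16 mm thick, its centre 18 mm off the axis on the handle's side. The arm is a flat strip 20 mm wide, its top 49 mm above the table.
- cam_handle (a point): Centre of the cam's upright black handle, a flat blade 36 mm long along the arm, 16 mm thick, from 49 to 95 mm above the table; this point is 83 mm from the axis, 72 mm above the table. x axis outwards along the arm, y out of the blade's left (counter-clockwise) face: the face to push on to reach the low point.
- slide (a joint): Forward travel of the slide in m: 0 = fully back, 0.044 = fully home, its rubber pad on the deck's edge (end stop). Starts at 0 to 0.010. Moves along the jig's +x, takes about 3 N, stays where left. The cam stops it short (at about 0.010 at the high point); travel is free when the cam is within about 0.4 rad of 0.
- follower (a point): Centre of the end of the follower arm's flat front face, 32 mm above the table, at jig x = -64 mm + slide travel, y = 0: what meets the cam. The arm is a steel bar 20 mm thick and 14 mm high, from the slide (y = -100 mm) to y = +20 mm, its top 39 mm above the table.
- push_face (a point): Centre of the rear face (away from the deck) of the slide's upright push plate: the face to push forward. Plate 48 mm wide along the jig's y, 16 mm thick, from 39 to 89 mm above the table; this point is 64 mm above it, at jig x = -30 mm + slide travel, y = -100 mm. The slide's bar runs 54 mm back from it, top 40 mm above the table.
- handle_left: The left half (8 mm) of the blade's thickness, on the counter-clockwise side; origin at its centre. Touching both halves hard at once counts as pinching.
- handle_right: The right half (8 mm) of the blade's thickness, on the clockwise side; origin at its centre.
- plate_back: Rear half (8 mm) of the push plate's thickness; origin at its centre.
- plate_front: Front half (8 mm) of the push plate's thickness; origin at its centre.
- mug_a: Blue mug, 80 mm across, 92 mm high, handle at its +y; origin under its centre. Not to be disturbed.
- mug_b: White mug of the same size; origin under its centre. Not to be disturbed.
- wheel_a: Skate wheel on the jig's board, 52 mm across, 32 mm high, origin under its centre. Not to be disturbed.
- wheel_b: Skate wheel on the deck, same size. Not to be disturbed.
- wheel_c: Skate wheel on the deck, same size. Not to be disturbed.
- bearing: Ball bearing on the jig's board, 22 mm across, 8 mm high, origin under its centre. Not to be disturbed.
- truck: Skate truck on the table, 55 x 196 x 50 mm, origin under its centre. Not to be disturbed.
- driver: Screwdriver lying on the table. Not to be disturbed.

How it is judged:
By the outcome, as a careful person would: the job done as asked, in the order asked, and still so for the second after the job is handed in, with the robot touching nothing.
It also fails if it takes over 51 s, if anything falls off the work surface, if the arm or the gripper's body presses on something with over 40 N, if the wrist force passes 120 N, or if a joint passes its speed limit or range.

### The arm

A 7-joint arm with a two-finger parallel gripper is mounted at the origin on the work surface. World frame = base frame: x ahead of the robot, y to its left, z up, the work surface at z = 0. Lengths are in m, angles in rad, forces in N, time in s.
With the tool pointing down it reaches from about 0.425 to 0.875 m from the base axis. Payload 4.7 kg.
Tool frame: the origin (TCP) lies on the centre line of the jaws, within the pads' length; the fingertips stand 14 mm ahead of it and the grasp point (between the pads) lies 5 mm behind it; z points along the fingers, y is the line along which they close (so a half turn about z gives the same grasp; the last joint's range is limited). The gripper opens to 85 mm and grips with 20 to 120 N. Pads are 22 mm wide; open, the fingers measure 114 mm over their backs; the gripper's body (76 mm by 85 mm) begins 54 mm behind the grasp point. The pads swing forward as they close: fully open they stand 13 mm farther back than shut.
Start: joints at [1.117, 0.321, -0.07, 1.45, 0.023, 1.371, -0.057], TCP at [0.293, -0.58, 0.245] pointing down, gripper open.
Joint ranges: [-2.86, 2.86], [-0.3, 2.09], [-1.38, 1.24], [0.06, 2.45], [-1.56, 4.7], [0.09, 2.05], [-2.69, 2.69]. Speed limits (rad/s): [2.57, 2.57, 3.14, 3.14, 3.14, 3.14, 3.14].

### API

Orientations are given as a rotation vector (axis times angle).
In Python, from bench import ctrl, viewer, workorder gives the robot as it stands.
- The arm moves only by the shell command python3 -m pendant 'ROWS'. ROWS is text: rows parted by semicolons, each of 7 numbers parted by spaces: the shift along the tool's x, y, z in mm, then the turn, a rotation vector about the tool's x, y, z in degrees, then the opening, from 0 (shut) to 1 (fully open). In form: x y z wx wy wz hand; .... A call has 1 to 12 rows; each row shifts and turns the commanded pose from where the row before left it, along the tool's axes as they then stand; what a row does not reach is not made up. A row lasts 1/10 s, in which the tool goes at most 50 mm and 8.59 degrees, less where a joint would pass 70% of its speed; a pose out of reach is approached as far as the arm can. A call is refused whole if a number of a shift passes 50 or a number of a turn 8.59, either way. A call with a gripper value outside its range is refused whole. The fingers move at their own pace and stop on an object; the grip force is fixed at half the most. Time passes only in rows, so rows that do not move let the fingers close. It gives the time, the measured TCP pose, the force, the opening and the grip force at its end, in the units of the state.
- ctrl.get_obs(): the state, without advancing time (a new reading comes with each control period).
- viewer.camera(name): name is "scene" or "top" or "wrist"; returns a dict with "pixels" (420x560x3 uint8, blue, green, red), "intrinsics" (3x3 intrinsics, pixels), "R" (3x3) and "t" (3): a world point X has camera coordinates R X + t; the wrist camera has in their place "T_tool_cam" (4x4, takes a point from camera to tool coordinates, whose origin is the TCP and whose axes are the flange's). Camera axes: x right, y down, z forward; pixel columns grow to the right and rows downward; lengths in m; the calibration is good to about 2 mm. A picture is of the moment at which its call begins: read the wrist's pose just before it. There is no depth.
- workorder.sign_off(): hands the job in; it is judged then, once.
Trained networks look in the newest picture that a camera, given by its name, has taken for a name from the list of things; names that differ only in an ending like _2 or _b are one class to them, and where a whole thing is asked for, a point or a joint stands for the part that bears it (a point fixed in the world has none). Each returns a list of dicts, best first, with "conf" (0 to 1); they miss things now and then, are a little off and sometimes report something else, mostly with a low value. They report only what shows in the picture. A call takes as long as a camera call.
- viewer.silhouettes(name, camera): "region" (420x560 bool, what is visible of it) and "at" ([column, row] in pixels, amid what is visible of it).
The state is a dict: "t": time; "joints": joint angles; "qvel": joint speeds; "joint_efforts": joint torques, N m; "eef_pos": TCP position; "tool_rot": TCP orientation; "ft_force": force on the tool from outside, world axes, zero at the start; "torque": the same for the moment, N m; "finger_gap": opening from 0.0 (shut) to 1.0 (fully open); "finger_force": force on a finger pad.
Only numpy, scipy, OpenCV 4.12 (cv2) and the standard library are available. Lean on these libraries where they do the work, as an engineer would, in place of code of your own. Each camera call takes 0.05 s, during which the arm holds its last target. There are 200 camera calls.

## Working session

There is one attempt and no reset: what is moved stays moved. The work goes in short steps, Python scripts to look and compute and a shell command to move; the robot and the scene stay as the last step left them, time stands still between calls to the robot, and variables do not carry over. Pictures are saved under pics/ and viewed, at most 10 in all, crops included, and the job is handed in when it is done.

```bash
mkdir -p pics
python3 - <<'E'
from bench import ctrl, viewer
import cv2,numpy as np
o=ctrl.get_obs();print({k:np.round(v,3).tolist() for k,v in o.items()})
for c in("top","scene"):
    r=viewer.camera(c);cv2.imwrite(f"pics/{c}0.png",r["pixels"]);print(c,np.round(r["intrinsics"],1).tolist(),np.round(r["R"],3).tolist(),np.round(r["t"],3).tolist())
    for n in("cam_handle","cam","slide","push_face","follower","mug_a","wheel_a","bearing","truck","driver"):
        print(n,[(round(d["conf"],2),np.round(d["at"]).tolist(),int(d["region"].sum())) for d in viewer.silhouettes(n,c)[:3]])
E
```

```text
{'t': 0.0, 'joints': [1.117, 0.322, -0.07, 1.452, 0.023, 1.371, -0.057], 'qvel': [-0.001, -0.003, 0.001, -0.001, -0.0, 0.001, -0.0], 'joint_efforts': [-0.001, -49.358, -0.383, -31.433, 0.013, 0.011, 0.0], 'eef_pos': [0.293, -0.58, 0.244], 'tool_rot': [-3.054, -0.728, 0.001], 'ft_force': [-0.288, -0.044, -0.344], 'torque': [-0.038, -0.016, 0.025], 'finger_force': 0.0, 'finger_gap': 0.998}
top [[526.1, 0.0, 275.2], [0.0, 526.1, 217.3], [0.0, 0.0, 1.0]] [[-0.002, -1.0, 0.017], [-0.996, 0.0, -0.089], [0.089, -0.018, -0.996]] [0.07, 0.552, 1.205]
cam_handle [(0.58, [299.0, 211.0], 947), (0.17, [345.0, 216.0], 1938)]
cam [(0.82, [298.0, 206.0], 940)]
slide [(0.61, [297.0, 209.0], 983), (0.56, [348.0, 218.0], 1942), (0.28, [144.0, 171.0], 1364)]
push_face [(0.7, [345.0, 216.0], 1860)]
follower [(0.8, [347.0, 220.0], 2045), (0.33, [296.0, 209.0], 905)]
mug_a [(0.9, [144.0, 172.0], 1432), (0.71, [204.0, 176.0], 1276)]
wheel_a [(0.69, [389.0, 156.0], 217), (0.58, [255.0, 228.0], 81), (0.58, [292.0, 125.0], 150)]
bearing [(0.72, [347.0, 218.0], 1797)]
truck [(0.55, [437.0, 254.0], 1075)]
driver [(0.96, [393.0, 333.0], 597), (0.46, [286.0, 226.0], 47)]
scene [[458.9, 0.0, 277.5], [0.0, 458.9, 208.6], [0.0, 0.0, 1.0]] [[0.586, 0.81, 0.0], [0.508, -0.367, -0.78], [-0.631, 0.457, -0.626]] [-0.392, -0.179, 1.503]
cam_handle [(0.82, [259.0, 238.0], 847)]
cam [(0.79, [262.0, 236.0], 863)]
slide [(0.83, [218.0, 256.0], 1605), (0.32, [345.0, 219.0], 1456)]
push_face [(0.83, [221.0, 254.0], 1502)]
follower [(0.93, [219.0, 255.0], 1494)]
mug_a [(0.65, [344.0, 219.0], 1483), (0.6, [391.0, 200.0], 1297)]
wheel_a [(0.84, [319.0, 284.0], 361), (0.84, [205.0, 317.0], 309), (0.72, [280.0, 215.0], 285)]
bearing [(0.51, [252.0, 281.0], 84), (0.48, [221.0, 254.0], 1524)]
truck [(0.68, [116.0, 273.0], 1246)]
driver [(0.8, [133.0, 215.0], 250), (0.3, [258.0, 319.0], 39452)]
```

Run:
```python
import cv2
a=cv2.imread("pics/top0.png")[90:310,120:440];cv2.imwrite("pics/top0c.png",cv2.resize(a,(800,550),interpolation=cv2.INTER_CUBIC))
a=cv2.imread("pics/scene0.png")[150:370,90:410];cv2.imwrite("pics/scene0c.png",cv2.resize(a,(800,550),interpolation=cv2.INTER_CUBIC))
```

```text
(no output)
```

View pics/top0c.png

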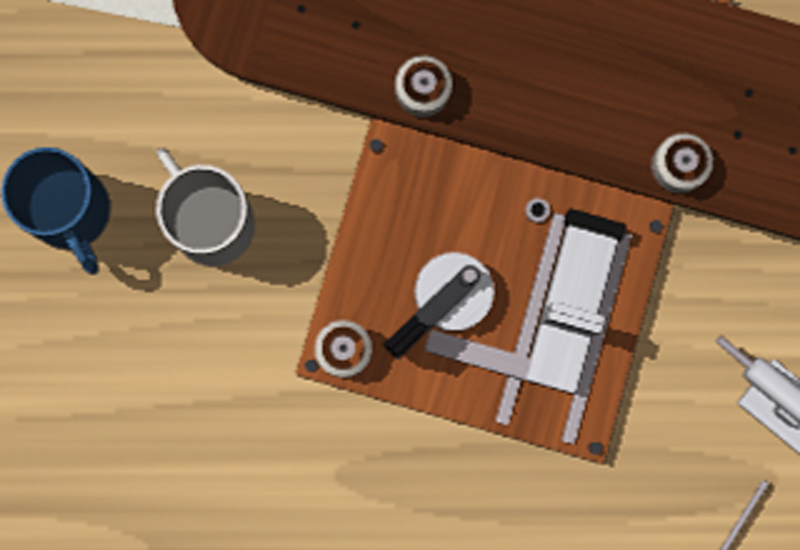

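View pics/scene0c.png

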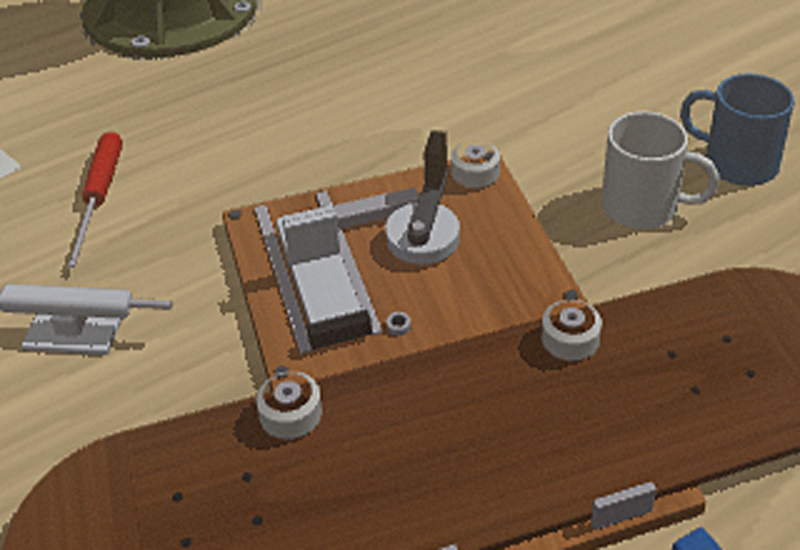

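Top crop: the cam bolt is at about (470,275), the handle tip at about (400,345) pointing back-left, and the board's near corners at about (297,375) and (611,465). The bearing and wheel_a sit on the board. The plate is at about (577,320), and the mugs are left of the board.

```bash
cat > h.py <<'E'
import numpy as np, cv2
from scipy.spatial.transform import Rotation as Ro
def ray(r,uv,z,obs=None):
    K=r["intrinsics"];d=np.linalg.solve(K,[uv[0],uv[1],1.])
    if "R" in r: R,t=r["R"],r["t"];o=-R.T@t;d=R.T@d
    else:
        T=r["T_tool_cam"];Rt=Ro.from_rotvec(obs["tool_rot"]).as_matrix()
        o=obs["eef_pos"]+Rt@T[:3,3];d=Rt@T[:3,:3]@d
    return o+d*(z-o[2])/d[2]
def crop(p,o): return np.array(p)/2.5+o
E
python3 - <<'E'
from h import *
from bench import viewer
rt=viewer.camera("top");rs=viewer.camera("scene")
T=lambda p,z:np.round(ray(rt,crop(p,[120,90]),z)*1000)[:2]
S=lambda p,z:np.round(ray(rs,crop(p,[90,150]),z)*1000)[:2]
bl,br=T((297,375),.018),T((611,465),.018)
ul,ur=T((370,120),.029),T((678,205),.029)
print(bl,br,ul,ur)
for a,b in((br,bl),(ur,ul)):print("y dir",np.degrees(np.arctan2(*(b-a)[::-1]))-90,np.linalg.norm(b-a))
print("axis",T((470,275),.052),S((418,231),.052))
print("handle top end in/out",T((430,318),.095),T((392,350),.095),T((403,343),.095),S((436,133),.095))
print("corner scene far-right(bl): ",S((225,212),.018), "plate top",S((312,217),.089),T((577,316),.089))
print("wheel",T((343,348),.05),"mug",T((202,208),.09),"bearing",T((538,210),.026))
np.save("top.npy",0)
E
```

```text
[500. 155.] [ 415. -138.] [739.  86.] [ 659. -204.]
y dir -16.177570233727707 305.08031729365956
y dir -15.422161318738674 300.83217912982644
axis [589.  -5.] [590.  -2.]
handle top end in/out [546.  34.] [518.  67.] [524.  58.] [520.  68.]
corner scene far-right(bl):  [ 420. -126.] plate top [550. -92.] [548. -97.]
wheel [523. 111.] mug [645. 236.] bearing [654. -72.]
```

```bash
python3 -m pendant '33 -32 0 0 0 0 0;33 -32 0 0 0 0 0;33 -32 0 0 0 0 0;33 -32 0 0 0 0 0;33 -32 0 0 0 0 0;33 -32 0 0 0 0 0;33 -32 0 0 0 0 0;33 -32 0 0 0 0 0;33 -32 0 0 0 0 0;33 -32 0 0 0 0 0;33 -32 0 0 0 0 0;33 -32 0 0 0 0 0'
python3 -m pendant '0 0 0 0 0 -8.5 0;0 0 0 0 0 -8.5 0;0 0 0 0 0 -8.5 0;0 0 0 0 0 -8.5 0;0 0 0 0 0 -8.5 0;0 0 0 0 0 -8.5 0;0 0 0 0 0 -8.5 0;0 0 0 0 0 -8.5 0;0 0 0 0 0 -8.5 0;0 0 0 0 0 -8.5 0;0 0 0 0 0 -8.5 0;0 0 0 0 0 -8.5 0'
```

```text
t: 2.4
eef_pos: [0.4737, -0.0571, 0.2457]
tool_rot: [3.055, 0.728, 0.001]
ft_force: [1.5, -0.9, -0.3]
finger_gap: -0.0
finger_force: 0.0
t: 3.6
eef_pos: [0.4734, -0.0588, 0.2455]
tool_rot: [1.348, 2.837, -0.0]
ft_force: [-0.9, 0.7, 0.0]
finger_gap: -0.002
finger_force: 0.0
```

```bash
python3 -m pendant '0 0 0 0 0 -7.8 0;0 0 0 0 0 0 0'
python3 - <<'E'
from h import *
from bench import ctrl,viewer
o=ctrl.get_obs();r=viewer.camera("wrist");print(np.round(o["eef_pos"],4),np.round(o["tool_rot"],3),np.round(r["T_tool_cam"],3).tolist())
cv2.imwrite("pics/w1.png",r["pixels"])
for n in("cam_handle","push_face"):print(n,[(round(d["conf"],2),np.round(d["at"]).tolist()) for d in viewer.silhouettes(n,"wrist")[:2]])
E
```

```text
t: 3.8
eef_pos: [0.4734, -0.0589, 0.2455]
tool_rot: [1.161, 2.919, -0.0]
ft_force: [0.3, -0.1, 0.2]
finger_gap: -0.002
finger_force: 0.0
[ 0.4734 -0.0589  0.2455] [ 1.161  2.919 -0.   ] [[-0.0, -0.952, -0.307, 0.078], [1.0, -0.0, -0.0, 0.0], [0.0, -0.307, 0.952, -0.128], [0.0, 0.0, 0.0, 1.0]]
cam_handle [(0.69, [369.0, 285.0]), (0.62, [393.0, 188.0])]
push_face [(0.62, [308.0, 222.0])]
```

View pics/w1.png

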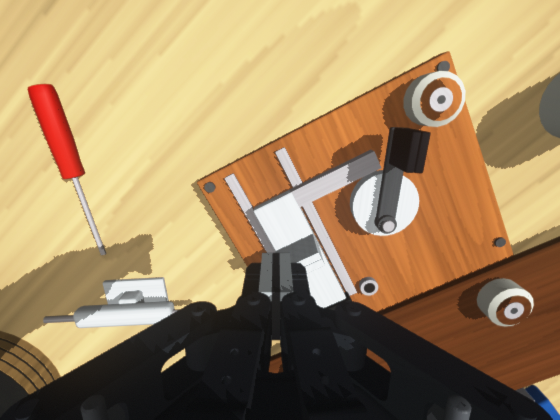

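Wrist view: cam bolt at (388,226), arm pointing up the image, blade with top face about (398–429, 130–172), wheel_a at (440,98), plate at about (290,250).

Run:
```python
from h import *
from bench import ctrl,viewer
o=ctrl.get_obs();r=viewer.camera("wrist")
W=lambda p,z:ray(r,p,z,o)[:2]*1000
ax=W((388,226),.053);f=np.array([np.cos(np.radians(-15.9)),np.sin(np.radians(-15.9))]);l=np.array([-f[1],f[0]])
print("axis",ax, "corners",W((197,181),.018),W((448,53),.018))
J=lambda p,z:np.round([(W(p,z)-[589,-4])@f,(W(p,z)-[589,-4])@l],1)
print("plate",J((298,245),.089),"corners",J((197,181),.018),J((448,53),.018),J((512,255),.018))
# project the blade model for several angles
Rt=Ro.from_rotvec(o["tool_rot"]).as_matrix();T=r["T_tool_cam"]
def pr(P):
    c=T[:3,:3].T@(Rt.T@(P-o["eef_pos"])-T[:3,3]);q=r["intrinsics"]@c;return np.round(q[:2]/q[2]).astype(int)
img=cv2.resize(r["pixels"],None,fx=3,fy=3)
for a,col in((2.5,(0,255,0)),(2.62,(0,255,255)),(2.74,(0,0,255))):
    u=f*np.cos(a)+l*np.sin(a);v=np.array([-u[1],u[0]])
    for z in(.095,.049):
        pts=[pr(np.r_[(np.array([589,-4])+u*x+v*y)/1000,z])*3+1 for x,y in((65,8),(101,8),(101,-8),(65,-8))]
        cv2.polylines(img,[np.array(pts)],True,col,1)
cv2.imwrite("pics/w1m.png",cv2.resize(img[300:720,960:1440],(686,600)))
```

```text
axis [591.03594606  -3.75960985] corners [ 416.58305313 -127.52059688] [502.16999622 154.64348208]
plate [-38.9 -89.3] corners [-132. -166.] [-127.   128.8] [126.3 126.6]
```

View pics/w1m.png

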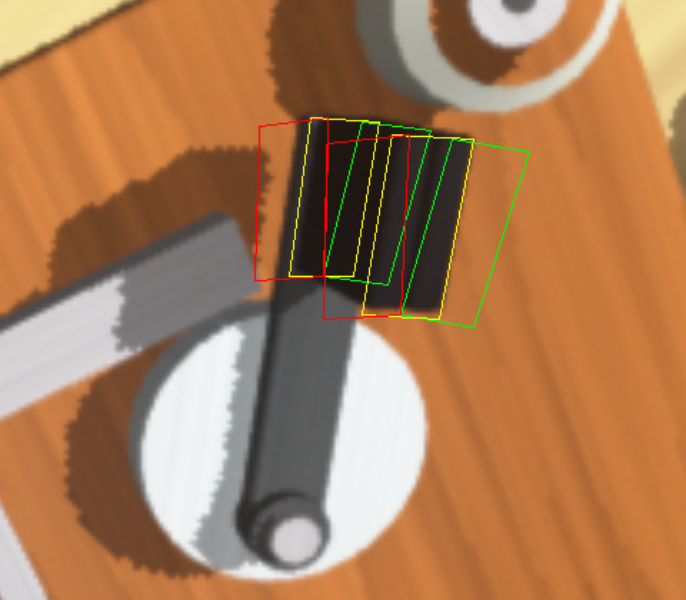

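The model at 2.62 rad fits the blade, with the axis at (590,-4) and yaw -15.9°. Next I go down beside the left face.

```bash
python3 -m pendant '0 0 0 0 0 2.4 0;20.5 42 0 0 0 0 0;20.5 42 0 0 0 0 0;0 0 0 0 0 0 0;0 0 43 0 0 0 0;0 0 43 0 0 0 0;0 0 43 0 0 0 0;0 0 25 0 0 0 0;0 0 18 0 0 0 0;0 0 0 0 0 0 0;0 0 0 0 0 0 0'
```

```text
t: 5.1
eef_pos: [0.5052, 0.0289, 0.0737]
tool_rot: [-1.224, -2.893, -0.0]
ft_force: [0.0, -0.4, 0.9]
finger_gap: 0.0
finger_force: 0.0
```

```bash
python3 -m pendant '0 5 0 0 0 0 0;0 5 0 0 0 0 0;0 3 0 0 0 0 0;0 2 0 0 0 0 0;0 2 0 0 0 0 0;0 0 0 0 0 0 0'
```

```text
t: 5.7
eef_pos: [0.5166, 0.0402, 0.0732]
tool_rot: [-1.223, -2.893, 0.003]
ft_force: [-3.4, -1.9, 3.1]
finger_gap: 0.002
finger_force: 2.1
```

```bash
python3 -m pendant '1.8 8.8 0 0 0 6 0;1.8 8.8 0 0 0 6 0;1.8 8.8 0 0 0 6 0;1.8 8.8 0 0 0 6 0;1.8 8.8 0 0 0 6 0;1.8 8.8 0 0 0 6 0;1.8 8.8 0 0 0 6 0;1.8 8.8 0 0 0 6 0;1.8 8.8 0 0 0 6 0;1.8 8.8 0 0 0 6 0;1.8 8.8 0 0 0 6 0;0 0 0 0 0 0 0'
python3 - <<'E'
from h import *
from bench import ctrl
o=ctrl.get_obs();d=o["eef_pos"][:2]*1000-[590,-4];X=Ro.from_rotvec(o["tool_rot"]).as_matrix()[:2,0];Y=np.array([X[1],-X[0]])
print("toolx jig deg",np.degrees(np.arctan2(X[1],X[0]))+15.9,"TCP-C",d@X,d@Y)
E
```

```text
t: 6.9
eef_pos: [0.6007, 0.0814, 0.0722]
tool_rot: [-2.601, -1.759, 0.003]
ft_force: [-1.4, -0.6, 0.9]
finger_gap: 0.001
finger_force: 0.7
toolx jig deg 84.02996869111703 TCP-C 83.23144075294707 -21.866858538345184
```

```bash
python3 -m pendant '1.8 8.8 0 0 0 6 0;1.8 8.8 0 0 0 6 0;1.8 8.8 0 0 0 6 0;1.8 8.8 0 0 0 6 0;1.8 8.8 0 0 0 6 0;1.8 8.8 0 0 0 6 0;1.8 8.8 0 0 0 6 0;1.8 8.8 0 0 0 6 0;1.8 8.8 0 0 0 6 0;1.8 8.8 0 0 0 6 0;1.8 8.8 0 0 0 6 0;0 0 0 0 0 0 0'
cat > st.py <<'E'
from h import *
from bench import ctrl
o=ctrl.get_obs();d=o["eef_pos"][:2]*1000-[590,-4];X=Ro.from_rotvec(o["tool_rot"]).as_matrix()[:2,0];Y=np.array([X[1],-X[0]])
print("toolx jig deg",np.degrees(np.arctan2(X[1],X[0]))+15.9,"TCP-C",d@X,d@Y)
E
python3 st.py
```

```text
t: 8.1
eef_pos: [0.672, 0.0223, 0.0724]
tool_rot: [-3.139, -0.063, 0.002]
ft_force: [-1.0, 2.0, -0.4]
finger_gap: -0.002
finger_force: 0.5
toolx jig deg 18.1912102827512 TCP-C 83.00331133312545 -23.024143384881427
```

```bash
python3 -m pendant '1.5 6.6 0 0 0 4.5 0;1.5 6.6 0 0 0 4.5 0;1.5 6.6 0 0 0 4.5 0;0.5 2.2 0 0 0 1.5 0;0 0 0 0 0 0 0;0 0 0 0 0 0 0'; python3 st.py
python3 -m pendant '0 -20 0 0 0 0 0;0 -20 -10 0 0 0 0;0 -20 -40 0 0 0 0;0 -20 -50 0 0 0 0;0 -10 -50 0 0 0 0;0 0 0 0 0 0 0;0 0 0 0 0 0 0'
cat > fit.py <<'E'
from h import *
import sys
from bench import ctrl,viewer
o=ctrl.get_obs();r=viewer.camera("wrist")
C=np.array([590,-4]);yw=np.radians(-15.9);f=np.array([np.cos(yw),np.sin(yw)]);l=np.array([-f[1],f[0]])
Rt=Ro.from_rotvec(o["tool_rot"]).as_matrix();T=r["T_tool_cam"]
def pr(x,y,z):
    P=np.r_[(C+f*x+l*y)/1000,z];c=T[:3,:3].T@(Rt.T@(P-o["eef_pos"])-T[:3,3]);q=r["intrinsics"]@c;return q[:2]/q[2]
k=3;img=cv2.resize(r["pixels"],None,fx=k,fy=k,interpolation=cv2.INTER_CUBIC)
poly=lambda P,c:cv2.polylines(img,[np.int32(np.round(np.array(P)*k+1))],True,c,1)
for a,col in zip(map(float,sys.argv[2:]),((0,255,0),(0,255,255),(0,0,255))):
    c,s=np.cos(a),np.sin(a)
    for z in(.095,.049):poly([pr(c*x-s*y,s*x+c*y,z) for x,y in((65,8),(101,8),(101,-8),(65,-8))],col)
poly([pr(x,y,.018) for x,y in((-130,-170),(-130,130),(125,130),(125,-170))],(255,255,0))
m=pr(60,0,.06)*k;x0=int(np.clip(m[0]-400,0,560*k-800));y0=int(np.clip(m[1]-300,0,420*k-600))
cv2.imwrite(f"pics/{sys.argv[1]}.png",img[y0:y0+600,x0:x0+800]);print(x0,y0)
E
python3 fit.py w2 -0.1 0 0.1
```

```text
t: 8.7
eef_pos: [0.6764, 0.0006, 0.0731]
tool_rot: [-3.121, 0.344, -0.0]
ft_force: [-0.5, 4.5, -2.8]
finger_gap: -0.001
finger_force: 2.2
toolx jig deg 3.3099568675513 TCP-C 83.35860136371804 -23.291090530477778
t: 9.4
eef_pos: [0.6977, 0.0859, 0.2224]
tool_rot: [-3.122, 0.347, -0.01]
ft_force: [-0.4, 0.1, -1.3]
finger_gap: -0.005
finger_force: 0.0
784 355
```

View pics/w2.png

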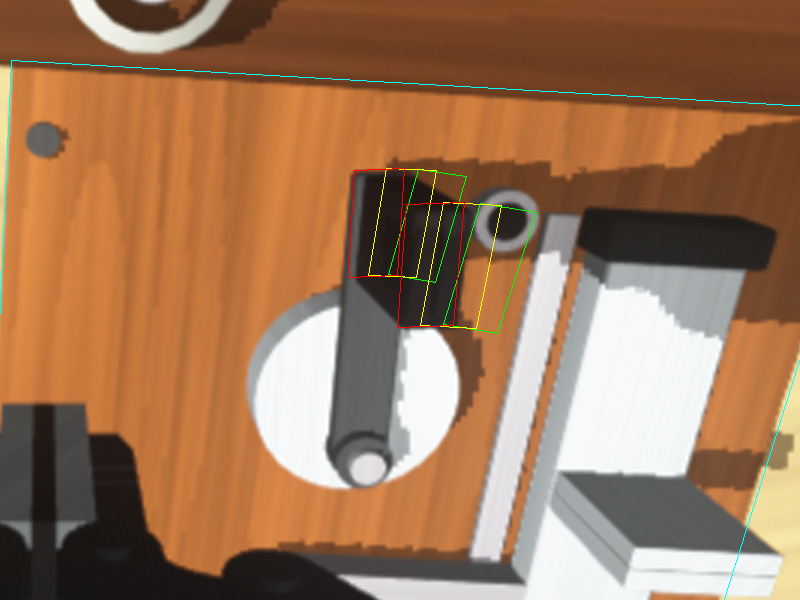

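The handle matches about 0.085 rad. I'll push the last 4.7° along the same arc, then back off and check.

```bash
python3 -m pendant '0 10 50 0 0 0 0;0 20 50 0 0 0 0;0 20 40 0 0 0 0;0 20 10 0 0 0 0;0 17 0 0 0 0 0;0 3 0 0 0 0 0;0.8 3.4 0 0 0 2.4 0;0.8 3.4 0 0 0 2.3 0;0 0 0 0 0 0 0;0 0 0 0 0 0 0'; python3 st.py
python3 -m pendant '0 -20 0 0 0 0 0;0 -20 -10 0 0 0 0;0 -20 -40 0 0 0 0;0 -20 -50 0 0 0 0;0 -10 -50 0 0 0 0;0 0 0 0 0 0 0;0 0 0 0 0 0 0'
python3 fit.py w3 -0.06 0 0.06
```

```text
t: 10.45
eef_pos: [0.6782, -0.0061, 0.0759]
tool_rot: [-3.104, 0.474, -0.007]
ft_force: [1.6, 4.8, 1.1]
finger_gap: -0.002
finger_force: 2.2
toolx jig deg -1.4520306591211547 TCP-C 84.86376777062765 -24.292822462450097
t: 11.15
eef_pos: [0.7042, 0.0786, 0.2217]
tool_rot: [-3.105, 0.474, -0.007]
ft_force: [-0.5, -0.7, -0.4]
finger_gap: -0.001
finger_force: 0.0
775 352
```

View pics/w3.png

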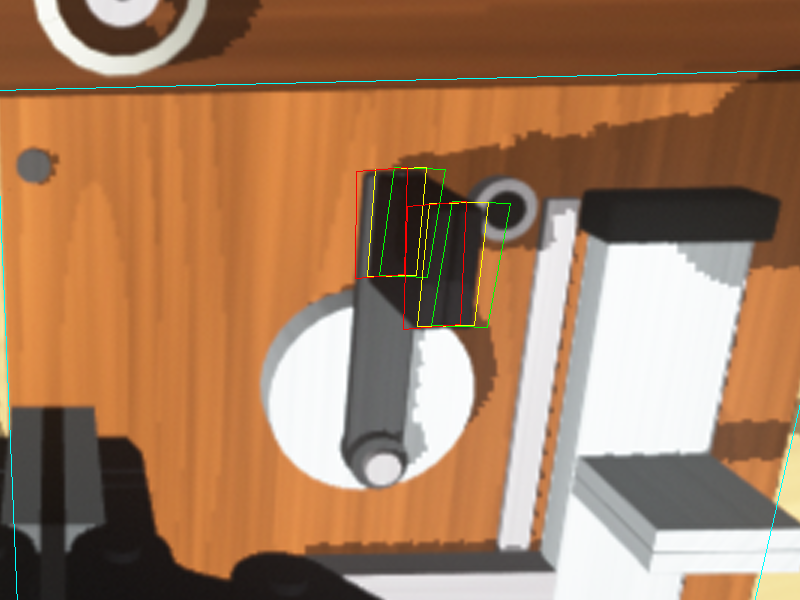

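The handle sits within about 0.02 rad of straight at the deck, with the bearing undisturbed. Next is the slide.

```bash
python3 -m pendant '0 0 0 0 0 -1.45 0;-24.7 35.1 0 0 0 0 0;-24.7 35.1 0 0 0 0 0;-24.7 35.1 0 0 0 0 0;-24.7 35.1 0 0 0 0 0;-24.7 35.1 0 0 0 0 0;-24.7 35.1 0 0 0 0 0;0 0 0 0 0 0 0;0 0 0 0 0 0 0'
cat > jg.py <<'E'
from h import *
from bench import ctrl
o=ctrl.get_obs();d=o["eef_pos"][:2]*1000-[590,-4];a=np.radians(-15.9);X=Ro.from_rotvec(o["tool_rot"]).as_matrix()[:2,0]
print("jig",d@[np.cos(a),np.sin(a)],d@[-np.sin(a),np.cos(a)],"z",o["eef_pos"][2],"yaw",np.degrees(np.arctan2(X[1],X[0]))+15.9)
E
python3 jg.py
```

```text
t: 12.1
eef_pos: [0.5013, -0.086, 0.218]
tool_rot: [-3.11, 0.441, 0.002]
ft_force: [0.8, 1.4, 0.5]
finger_gap: 0.002
finger_force: 0.0
jig -62.8461376173563 -103.11302932054298 z 0.21795059914172013 yaw -0.25438501587044193
```

```bash
python3 -m pendant '0 -3 40 0 0 0 0;0 0 45 0 0 0 0;0 0 40 0 0 0 0;0 0 21 0 0 0 0;0 0 0 0 0 0 0;8 0 0 0 0 0 0;8 0 0 0 0 0 0;6 0 0 0 0 0 0;6 0 0 0 0 0 0;0 0 0 0 0 0 0'; python3 jg.py
```

```text
t: 13.1
eef_pos: [0.5313, -0.0903, 0.0735]
tool_rot: [3.111, -0.439, 0.002]
ft_force: [-0.2, -0.2, -0.4]
finger_gap: 0.0
finger_force: 0.0
jig -32.81207502645296 -99.09676050741861 z 0.07345595545087212 yaw -0.1585730194075783
```

```bash
python3 -m pendant '4 0 0 0 0 0 0;4 0 0 0 0 0 0;4 0 0 0 0 0 0;4 0 0 0 0 0 0;0 0 0 0 0 0 0'; python3 jg.py;python3 -m pendant '4 0 0 0 0 0 0;4 0 0 0 0 0 0;3 0 0 0 0 0 0;2 0 0 0 0 0 0;0 0 0 0 0 0 0'; python3 jg.py
```

```text
t: 13.6
eef_pos: [0.5462, -0.0947, 0.0727]
tool_rot: [3.111, -0.439, 0.002]
ft_force: [-0.0, 0.6, -0.6]
finger_gap: -0.001
finger_force: 0.1
jig -17.257028083071926 -99.23282385343308 z 0.07270866218660083 yaw -0.15705650740668098
t: 14.1
eef_pos: [0.5584, -0.0982, 0.0726]
tool_rot: [3.111, -0.439, 0.001]
ft_force: [-0.4, 0.4, -0.5]
finger_gap: 0.002
finger_force: 0.4
jig -4.611761708811633 -99.24570986567531 z 0.07263602479039319 yaw -0.14829522135658912
```

```bash
python3 -m pendant '3 0 0 0 0 0 0;3 0 0 0 0 0 0'; python3 jg.py;python3 -m pendant '2 0 0 0 0 0 0;2 0 0 0 0 0 0;0 0 0 0 0 0 0'; python3 jg.py
```

```text
t: 14.3
eef_pos: [0.5632, -0.0996, 0.0726]
tool_rot: [3.111, -0.439, -0.002]
ft_force: [-11.7, 2.7, 6.0]
finger_gap: 0.001
finger_force: 6.8
jig 0.461942160012814 -99.29063575906162 z 0.07260397788554733 yaw -0.15040872466423316
t: 14.6
eef_pos: [0.5632, -0.0996, 0.0725]
tool_rot: [-3.11, 0.438, 0.017]
ft_force: [-15.3, 2.8, 12.0]
finger_gap: -0.005
finger_force: 8.1
jig 0.4224950404071439 -99.31474428714094 z 0.0724978373591222 yaw -0.13541655856894685
```

The force jumped to about 15 N with no further motion, which is the end stop. I'll back off and look.

```bash
python3 -m pendant '-12 0 0 0 0 0 0;-20 0 0 0 0 0 0;0 0 -20 0 0 0 0;-10 0 -50 0 0 0 0;-20 0 -50 0 0 0 0;0 0 -50 0 0 0 0;0 0 0 0 0 0 0;0 0 0 0 0 0 0'; sed -i 's/m=pr(60,0,.06)/m=pr(50,-50,.06)/' fit.py; sed -i 's/k=3/k=2/' fit.py; python3 fit.py w4 0
python3 - <<'E'
from bench import viewer
import cv2
a=viewer.camera("top")["pixels"][90:310,120:440];cv2.imwrite("pics/top1c.png",cv2.resize(a,(800,550),interpolation=cv2.INTER_CUBIC))
E
```

```text
t: 15.4
eef_pos: [0.5111, -0.0842, 0.2402]
tool_rot: [3.111, -0.438, 0.009]
ft_force: [-0.3, 0.2, -0.8]
finger_gap: 0.001
finger_force: 0.0
41 0
```

View pics/w4.png

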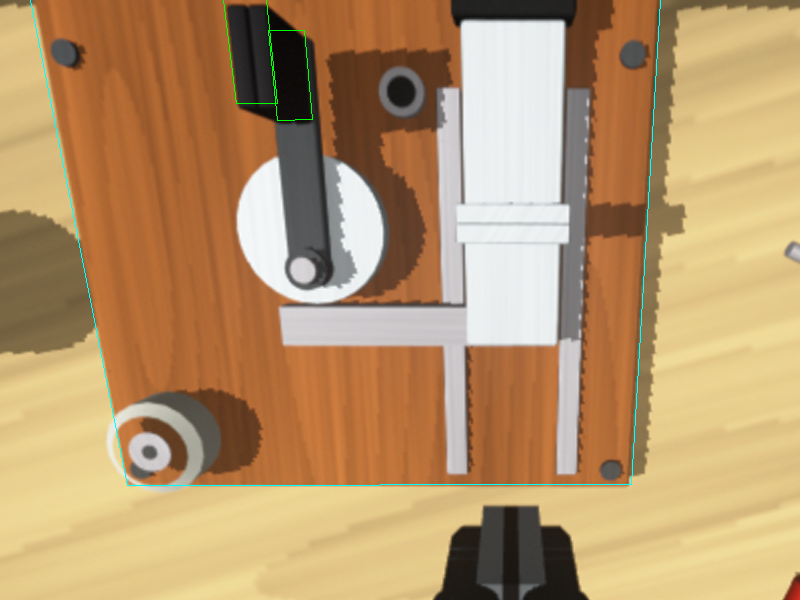

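View pics/top1c.png

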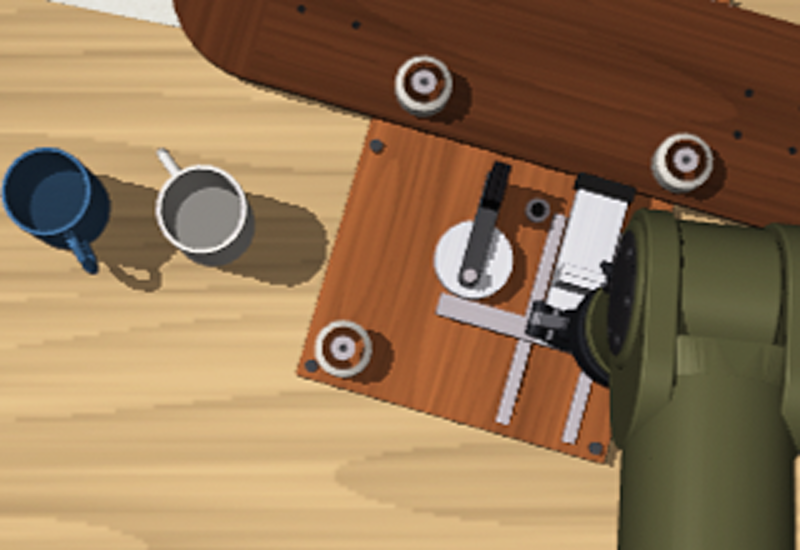

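The top view shows the pad at the deck edge, the handle pointing at the deck, and the wheels, bearing and mugs where they were. One numeric check before handing in.

Run:
```python
from h import *
from bench import ctrl,viewer
o=ctrl.get_obs();r=viewer.camera("wrist");rt=viewer.camera("top")
a=np.radians(-15.9);f=np.array([np.cos(a),np.sin(a)]);l=np.array([-f[1],f[0]])
J=lambda P:np.round([(P[:2]*1000-[590,-4])@f,(P[:2]*1000-[590,-4])@l],1)
W=lambda p,z:J(ray(r,((p[0]+41)/2,p[1]/2),z,o))
print("follower front (want -20)",W((340,307),.039),"plate rear top (want 14)",W((513,243),.089),"bolt",W((303,268),.053),"arm mid",W((298,140),.049))
T=lambda p,z:J(ray(rt,crop(p,[120,90]),z))
print("blade top ends",T((503,165),.095),T((489,205),.095),"bolt",T((470,275),.053),"pad front",T((607,182),.04))
```

```text
follower front (want -20) [-24.9 -12.8] plate rear top (want 14) [   9.  -100.5] bolt [-4.2 -0.4] arm mid [52.6 -2.7]
blade top ends [97.  -1.5] [58.8  1. ] bolt [-0.3 -1.3] pad front [ 120.9 -101.7]
```

```bash
python3 -c "
from bench import workorder
print(workorder.sign_off())"
```

```text
the job is handed in; nothing more can be done
None
```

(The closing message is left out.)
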